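# Cramp a glued blank in the bench screw press: touch plus a quarter turn

### The job

The freshly glued two-board blank lies on the bed of the small bench screw press: slide it back along the bed until it is fully home against the back stop. Then wind the press down with its crank, clockwise seen from above, until the round pad just meets the wood and the crank turns stiffer, and from there give it one further quarter turn, no more, so that the joint is held but not squeezed dry. Let go of the crank and leave the tools round about alone.

Things in the scene. Friction and masses are not known exactly. Their poses are not given: they have to be found in the camera images.
- press: Small grey two-column bench screw press, fixed, 176 mm wide. Origin on the table top below the screw's axis; x runs along the bed from its open front (robot's side) to the back, z up. Bed top 45 mm up, x -123 to +63 mm, with a lane 66 mm wide between strips 10 mm high. Columns 22 mm thick at y -72 and +72 mm. Crosshead 42 mm deep (x), 140 to 174 mm up, its nuts to 189 mm, its round boss to 184 mm.
- blank: The work: two boards (pale below, darker above) glued into one block 130 x 60 x 36 mm, about 0.25 kg, loose in the lane on the bed, pulled forward of its place. Origin at the centre of its underside; x along its length, to the back stop. Home: rear end face against the back stop, which puts its origin at press x = -10 mm and its front end face at press x = -75 mm.
- ram: The screw, with crank and pad. It sinks 12 mm per clockwise turn and stays where it is let go. Origin on its axis at the crank arm's underside, 205 mm up at crank 0. The round pad (56 mm, rubber face about 112 mm below this origin) was set by hand, its height known to 5 mm only: contact must be felt. It rests on preloaded springs: gives first at 100 N, then 28 N more per mm.
- crank (a joint): Crank angle about the upright screw, rad. 0: arm points along press +x (back); grows clockwise seen from above, winding down; at c the arm points along press yaw minus c. Steady drag 0.55 N m (9 N at the grip); when the pad meets the wood it rises within about 0.1 rad by 0.19 N m (3.2 N at the grip), then by a further 0.16 N m (2.7 N) over the next quarter turn.
- grip_mid (a point): Centre (half-way up) of the crank's black upright grip, a round barrel 24 mm thick and 44 mm high that spins freely on its pin, so it can be held and carried round without turning the hand. It stands 60 mm from the screw's axis on the crank arm, whose top is 24 mm below this point, and sinks 12 mm per turn.
- setting_block: Bystander, loose: white setting block with a black stud, 40 x 60 x 46 mm, left of the press at the front; origin under its centre.
- hexkey_10: Bystander, loose: black bent hex key, 55 x 145 x 10 mm, left of the press; origin under its centre.
- wedge: Bystander, loose: beech wedge, 30 x 120 x 24 mm, close to the left of the press towards the back; origin under its centre.
- offcut_2: Bystander, loose: dark wood offcut, 60 x 75 x 22 mm, at the front far to the left of the press; origin under its centre.
- stop_face (a point): Middle of the front face of the press's back stop, a steel bar 28 mm high across the lane at the rear of the bed: at press x = +55 mm, 12 mm above the bed's top.

How it is judged:
By the outcome, as a careful person would: the job done as asked, in the order asked, and still so for the second after the job is handed in, with the robot touching nothing.
It also fails if it takes over 72 s, if anything falls off the work surface, if the arm or the gripper's body presses on something with over 40 N, if the wrist force passes 120 N, or if a joint passes its speed limit or range.

### The arm

A 6-joint arm with a two-finger parallel gripper is mounted at the origin on a cart in front of the work surface, level with it; the furniture and walls round the work are solid. World frame = base frame: x ahead of the robot, y to its left, z up, the work surface at z = 0. Lengths are in m, angles in degrees, forces in N, time in s.
With the tool pointing down it reaches from about 0.35 to 0.875 m from the base axis. Payload 4.2 kg.
Tool frame: the origin (TCP) lies at the very end of the fingers, on their centre line; the grasp point (between the pads) lies 19 mm behind it (grip_depth is the distance from the TCP to the grasp point, in m); x points along the fingers, z is the direction in which the jaws open and shut, and the axes are right-handed (so a half turn about x gives the same grasp; the last joint's range is limited). The gripper opens to 85 mm and grips with 20 to 120 N. Pads are 22 mm wide; open, the fingers measure 114 mm over their backs; the gripper's body (76 mm by 85 mm) begins 54 mm behind the grasp point. The pads swing forward as they close: fully open they stand 13 mm farther back than shut.
Start: joints at [-60.527, 22.042, 0.453, 0, -68.411, -14.817], TCP at [0.158, -0.605, 0.231] pointing down, gripper open.
Joint ranges: [-179.83, 179.83], [-69.29, 118.12], [-61.27, 80.66], [-181.25, 117.63], [-171.15, -9.14], [-177.46, 177.46]. Speed limits (degrees/s): [159.86, 159.86, 180, 180, 180, 180].

### API

Orientations are given as [roll, pitch, yaw] about the fixed x, y, z axes, in that order (R = Rz(yaw) Ry(pitch) Rx(roll)).
In Python, from cell import * gives the robot as it stands. Calls block until the motion is done:
- reach(position, orientation): joint-space move of the TCP to a pose.
- move_linear(position, rot=None, rate=0.15): straight line of the TCP; rot=None keeps the orientation; rate is the mean speed in m/s.
- goto_joints(angles): joint-space move.
- command_gripper(opening, squeeze=None): finger opening in m; squeeze is the grip in N (None keeps the last); returns when the fingers have stopped.
- wait(seconds).
- ik(position, orientation): joint angles nearest the present ones, or None.
- read_state(): the state.
- get_image(name): name is "scene" or "top"; returns the picture (400x640x3 uint8, red, green, blue); there is no depth.
- camera_params(name): a dict with "mtx" (3x3 intrinsics, pixels), "rvec" (rotation vector, rad) and "tvec" (3), from world to camera coordinates, as OpenCV has them. Camera axes: x right, y down, z forward; pixel columns grow to the right and rows downward; lengths in m; the calibration is good to about 2 mm. A picture is of the moment at which its call begins. camera_params takes no time and is no camera call.
A pose or a line that the arm cannot do raises IKError and nothing moves.
- hand_in(): hands the job in, once; it reports no verdict.
The state is a dict: "time_s": time; "q": joint angles; "dq": joint speeds; "effort": joint torques, N m; "eef_pos": TCP position; "tool_rot": TCP orientation; "contact_force": force on the tool from outside, world axes, zero at the start; "torque": the same for the moment, N m; "gripper_width": finger opening in m.
Only numpy, scipy, OpenCV 4.12 (cv2) and the standard library are available. Lean on these libraries where they do the work, as an engineer would, in place of code of your own. Each camera call takes 0.05 s, during which the arm holds its last target.

## Working session

There is one attempt and no reset: what is moved stays moved. The work goes in short steps, each a Python script; the robot and the scene stay as the last script left them, time stands still between calls to the robot, and variables do not carry over. Pictures are saved under pics/ and viewed, and the job is handed in when it is done.

```bash
ls; mkdir -p pics
python3 - <<'E'
from cell import *
import cv2
for n in("scene","top"):
    cv2.imwrite(f"pics/{n}0.png",get_image(n)[:,:,::-1]); print(n,camera_params(n))
s=read_state();print(s)
E
```

```text
pics
scene {'mtx': array([[426.53223699,   0.        , 323.91796193],
       [  0.        , 426.53223699, 190.11055614],
       [  0.        ,   0.        ,   1.        ]]), 'rvec': array([ 0.82637805, -2.55975818,  1.13024644]), 'tvec': array([0.41615792, 0.37345785, 0.69183348])}
top {'mtx': array([[398.55457906,   0.        , 321.05770375],
       [  0.        , 398.55457906, 203.01143825],
       [  0.        ,   0.        ,   1.        ]]), 'rvec': array([ 2.19235958, -2.15681847,  0.11390689]), 'tvec': array([-0.08763303,  0.53686904,  0.96731406])}
{'time_s': 0.1, 'q': array([-6.05282504e+01,  2.20870814e+01,  3.87058540e-01, -2.29965364e-02,
       -6.84104558e+01, -1.48154554e+01]), 'dq': array([-0.05151108, -0.09460914,  0.16293075,  0.04146301, -0.03231869,
       -0.03506584]), 'effort': array([-5.84689697e-04, -3.93317878e+01,  1.88929081e+01,  4.19801965e+00,
       -2.58372602e-03,  2.09791246e-06]), 'eef_pos': array([ 0.15800263, -0.6041649 ,  0.23032557]), 'tool_rot': array([  3.86960385,  89.88747259, 108.51741571]), 'contact_force': array([ 0.14723926, -0.40872459,  0.21489709]), 'torque': array([-0.01129512, -0.00273113, -0.01134011]), 'gripper_width': 0.08527120407751197}
```

View pics/scene0.png

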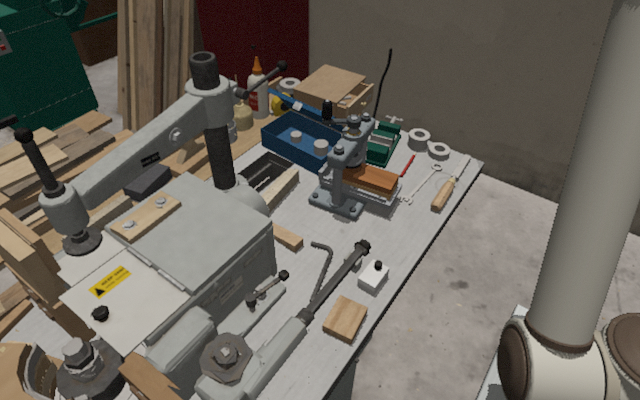

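View pics/top0.png

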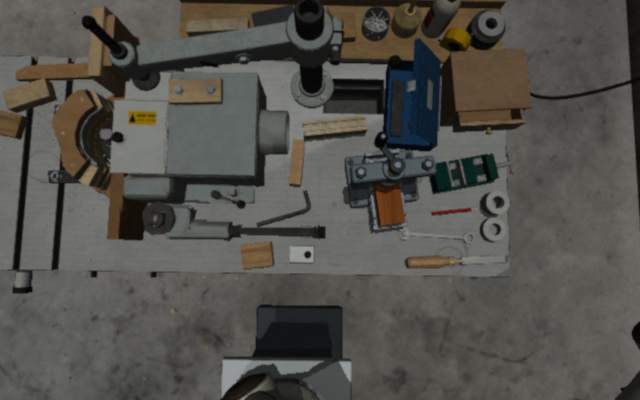

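Run:
```python
import cv2
a=cv2.imread("pics/scene0.png"); t=cv2.imread("pics/top0.png")
cv2.imwrite("pics/s1.png",cv2.resize(a[60:260,200:460],None,fx=3,fy=3,interpolation=2))
cv2.imwrite("pics/t1.png",cv2.resize(t[60:260,250:490],None,fx=3,fy=3,interpolation=2))
```

```text
(no output)
```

View pics/s1.png

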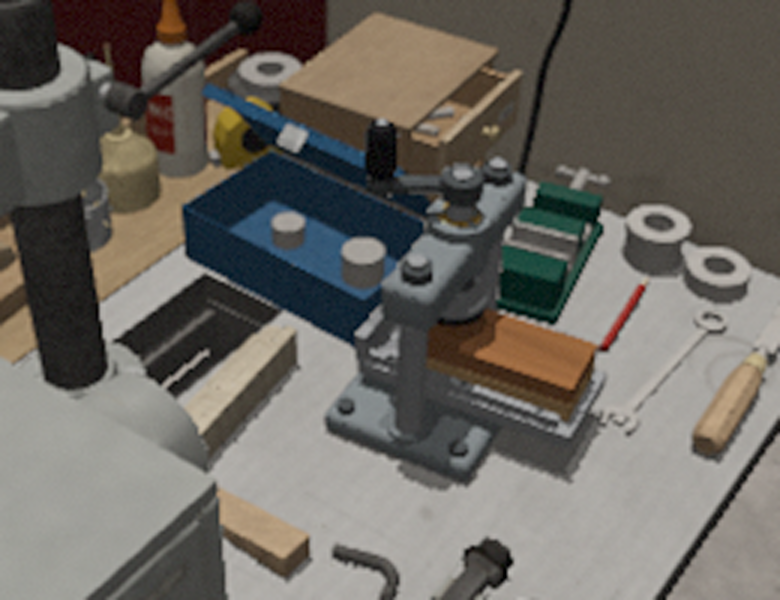

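View pics/t1.png

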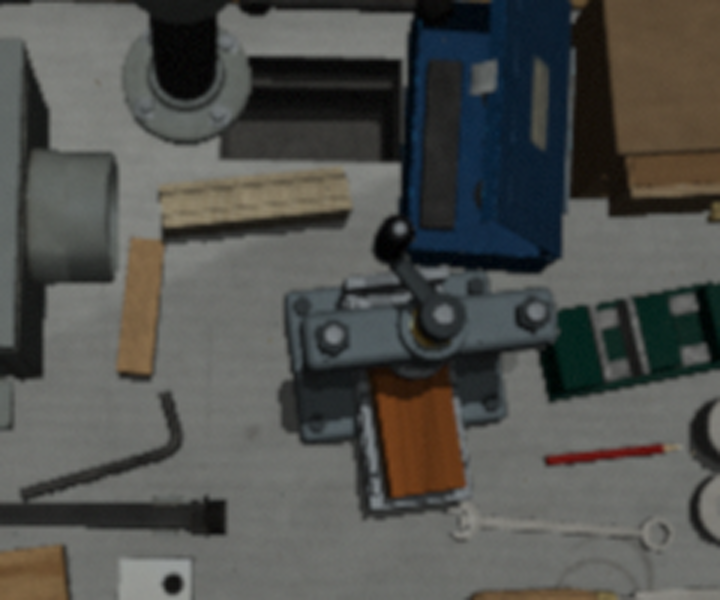

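```bash
cat > h.py <<'E'
import numpy as np, cv2
from cell import *
def ray(n,p):
    c=camera_params(n);R=cv2.Rodrigues(c["rvec"])[0]
    d=R.T@np.linalg.inv(c["mtx"])@np.array([p[0],p[1],1.]);o=-R.T@c["tvec"]
    return o,d/np.linalg.norm(d)
def plane(n,p,z):
    o,d=ray(n,p);return o+d*(z-o[2])/d[2]
def tri(pt,ps):
    A=[];b=[]
    for n,p in(("top",pt),("scene",ps)):
        o,d=ray(n,p);P=np.eye(3)-np.outer(d,d);A.append(P);b.append(P@o)
    return np.linalg.lstsq(np.vstack(A),np.hstack(b),rcond=None)[0]
def proj(n,X):
    c=camera_params(n);return cv2.projectPoints(np.array(X,float).reshape(-1,1,3),c["rvec"],c["tvec"],c["mtx"],None)[0][:,0]
T=lambda x,y:(250+x/3-.33,60+y/3-.33)
S=lambda x,y:(200+x/3-.33,60+y/3-.33)
E
python3 - <<'E'
from h import *
np.set_printoptions(precision=4,suppress=True)
for nm,t,s,z in [("nutL",(333,334),(418,262),.189),("nutR",(535,311),(498,164),.189),("hub",(445,314),(462,175),.24),("griptop",(401,228),(381,126),.27)]:
    print(nm,tri(T(*t),S(*s)),plane("top",T(*t),z),plane("scene",S(*s),z))
print("blank top front", [plane("top",T(*p),.081) for p in((391,498),(465,489))],[plane("scene",S(*p),.081) for p in((578,389),(603,350))])
print("blank top rear vis", [plane("top",T(*p),.081) for p in((370,370),(448,366))])
print("bed front", [plane("top",T(*p),.045) for p in((368,517),(467,503))])
o,_=ray("top",(0,0));print(o);o,_=ray("scene",(0,0));print(o)
E
```

```text
nutL [ 0.5903 -0.1605  0.1888] [ 0.5913 -0.16    0.189 ] [ 0.5891 -0.1607  0.189 ]
nutR [ 0.6093 -0.302   0.19  ] [ 0.6102 -0.302   0.189 ] [ 0.6094 -0.3036  0.189 ]
hub [ 0.6006 -0.2327  0.2194] [ 0.5967 -0.2284  0.24  ] [ 0.5846 -0.2052  0.24  ]
griptop [ 0.6483 -0.1961  0.2603] [ 0.6459 -0.1944  0.27  ] [ 0.639  -0.1828  0.27  ]
blank top front [array([ 0.4818, -0.2176,  0.081 ]), array([ 0.4898, -0.2756,  0.081 ])] [array([ 0.4791, -0.2235,  0.081 ]), array([ 0.485 , -0.2753,  0.081 ])]
blank top rear vis [array([ 0.5826, -0.2009,  0.081 ]), array([ 0.5869, -0.2626,  0.081 ])]
bed front [array([ 0.4677, -0.2046,  0.045 ]), array([ 0.4803, -0.285 ,  0.045 ])]
[ 0.4413 -0.0727  1.0157]
[0.2063 0.4573 0.7346]
```

```bash
cat >> h.py <<'E'
O=np.array([0.600,-0.2315]);YAW=7.65
ex=np.array([np.cos(np.radians(YAW)),np.sin(np.radians(YAW))]);ey=np.array([-ex[1],ex[0]])
def W(x,y,z): p=O+ex*x+ey*y; return [p[0],p[1],z]
def Pr(p): d=np.array(p[:2])-O; return np.array([d@ex,d@ey,p[2]])
np.set_printoptions(precision=4,suppress=True)
E
python3 - <<'E'
from h import *
rot=[0,90,YAW+90]
print(ik(W(-.165,0,.2),rot), ik(W(-.165,0,.056),rot))
reach(W(-.165,0,.2),rot)
command_gripper(0.01,30)
move_linear(W(-.165,0,.056),rate=.15)
s=read_state();print(s["time_s"],s["q"],s["eef_pos"],s["tool_rot"],s["contact_force"],s["gripper_width"])
cv2.imwrite("pics/s2.png",cv2.resize(get_image("scene")[60:260,200:460,::-1],None,fx=3,fy=3,interpolation=2))
E
```

```text
[-11.6867  11.8795 -18.8765  -0.     -59.244  -70.6633] [-11.6867  22.3824 -28.93    -0.     -38.6877 -70.6633]
3.5583 [-11.6855  22.3315 -28.8722   0.0183 -38.7013 -70.6634] [ 0.4371 -0.2537  0.0567] [-116.2185   89.9043  -18.5532] [-0.5933 -0.1335 -0.0945] 0.009951442912052718
```

View pics/s2.png

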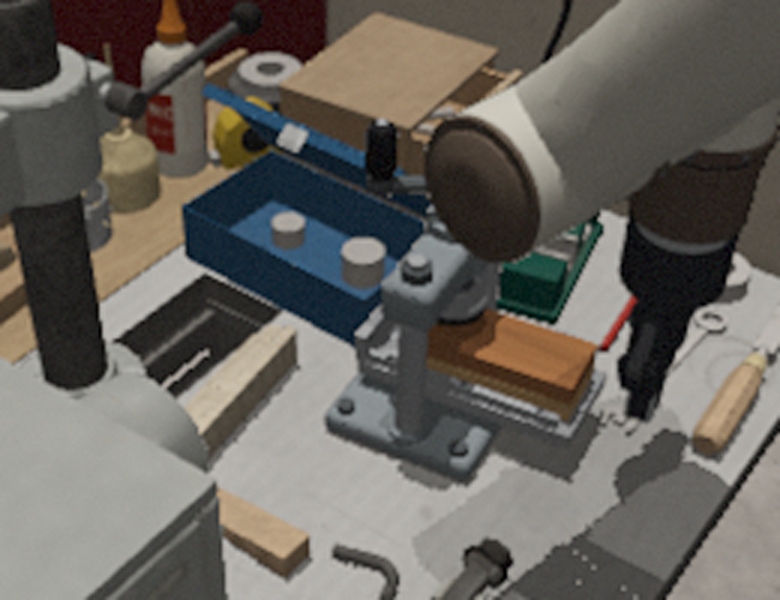

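Run:
```python
from h import *
for z in (.2,.25,.3,.35,.4,.45):print(z,proj("scene",[.437,-.254,z]),proj("scene",[.437,-.20,z]))
cv2.imwrite("pics/t2.png",cv2.resize(get_image("top")[60:260,250:490,::-1],None,fx=3,fy=3,interpolation=2))
```

```text
0.2 [[424.5989 147.6131]] [[412.9644 160.627 ]]
0.25 [[429.1321 127.6503]] [[417.1991 140.4042]]
0.3 [[434.0392 106.0405]] [[421.7976 118.4435]]
0.35 [[439.3687  82.5712]] [[426.8091  94.511 ]]
0.4 [[445.1773  56.9916]] [[432.2916  68.3286]]
0.45 [[451.5328  29.0036]] [[438.3151  39.5633]]
```

View pics/t2.png

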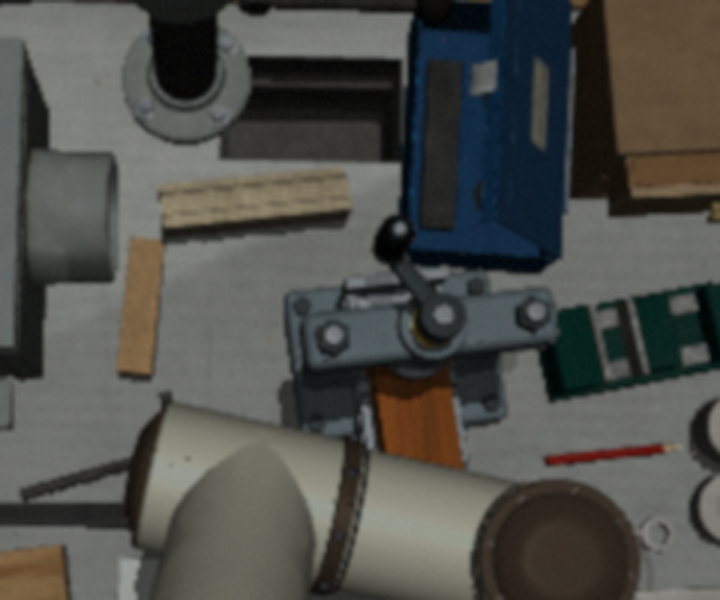

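Run:
```python
from h import *
print(tri(T(150,475),S(482,190)))
```

```text
[ 0.4796 -0.0422  0.3573]
```

Run:
```python
from h import *
def st(tag=""):
    s=read_state();f=s["contact_force"];print(tag,round(s["time_s"],2),Pr(s["eef_pos"]),"F",f[:2]@ex,f[:2]@ey,f[2]);return f[:2]@ex
st()
move_linear(W(-.13,0,.056),rate=.08);st()
move_linear(W(-.10,0,.056),rate=.05);st()
x=-.10
while x<-.074:
    x+=.002; move_linear(W(x,0,.056),rate=.02)
    if st()<-8: break
cv2.imwrite("pics/s3.png",cv2.resize(get_image("scene")[60:260,200:460,::-1],None,fx=3,fy=3,interpolation=2))
```

```text
3.66 [-0.1643 -0.0003  0.0569] F 0.5810168764530047 0.3014433225630561 -0.2157498405104284
 4.25 [-0.13    0.0003  0.0556] F 0.23253872572064938 0.9678838610995324 -0.5167884630486345
 5.0 [-0.0995 -0.0001  0.0561] F -0.11531649848080802 -0.17392010998458302 -0.8492354022777607
 5.25 [-0.098   0.0001  0.056 ] F -0.7394453014258122 -0.05669681448602676 -0.9814372146208505
 5.5 [-0.0963  0.      0.056 ] F -0.8504077091986387 -0.16688047528794037 0.9593085535142511
 5.75 [-0.0938 -0.      0.056 ] F -0.6472124713887148 -0.5207481004753542 0.1312861078625271
 6.0 [-0.0916 -0.      0.056 ] F -0.3396318495358798 -1.162143745311774 -0.6922068293689088
 6.25 [-0.0896 -0.      0.056 ] F -0.557480663533541 -0.4369159646171559 -0.04144802520879923
 6.5 [-0.0877 -0.      0.056 ] F -0.27510427554422573 0.3271542402486233 -0.6566324197934039
 6.75 [-0.0864  0.0001  0.0559] F -2.997149030381209 -0.08242454035110902 1.7316115695012397
 7.0 [-0.0864  0.0001  0.0559] F -7.992651832449918 -0.4794446941545707 3.869425391281973
 7.25 [-0.0864  0.0002  0.056 ] F -11.240148231740754 -0.9172211272854419 8.21550525073564
```

View pics/s3.png

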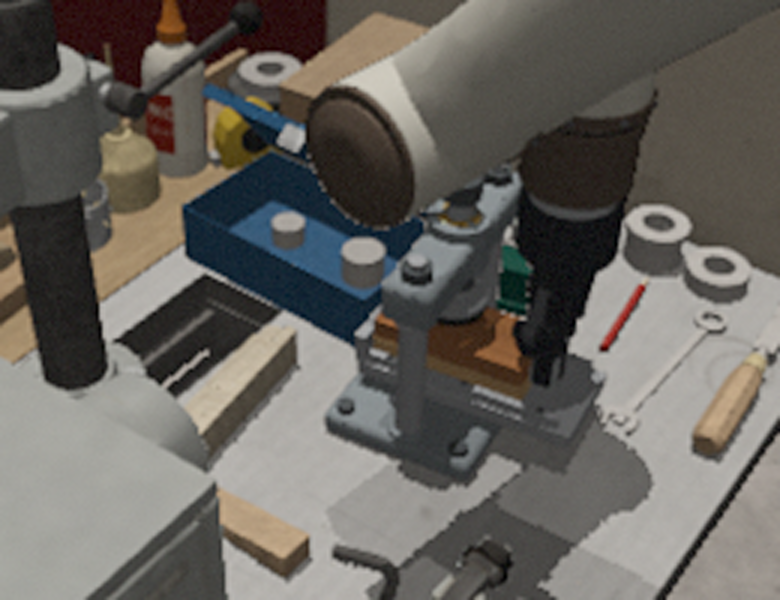

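Run:
```python
from h import *
move_linear(W(-.165,0,.06),rate=.15)
move_linear(W(-.165,0,.30),rate=.25)
s=read_state();print(s["time_s"],s["contact_force"])
cv2.imwrite("pics/s4.png",cv2.resize(get_image("scene")[80:180,240:420,::-1],None,fx=4,fy=4,interpolation=2))
cv2.imwrite("pics/t4.png",cv2.resize(get_image("top")[30:180,340:500,::-1],None,fx=4,fy=4,interpolation=2))
a=cv2.imread("pics/scene0.png")
cv2.imwrite("pics/s5.png",cv2.resize(a[70:190,240:420],None,fx=4,fy=4,interpolation=2))
```

```text
9.1083 [ 0.4292 -0.5097 -0.1355]
```

View pics/s4.png

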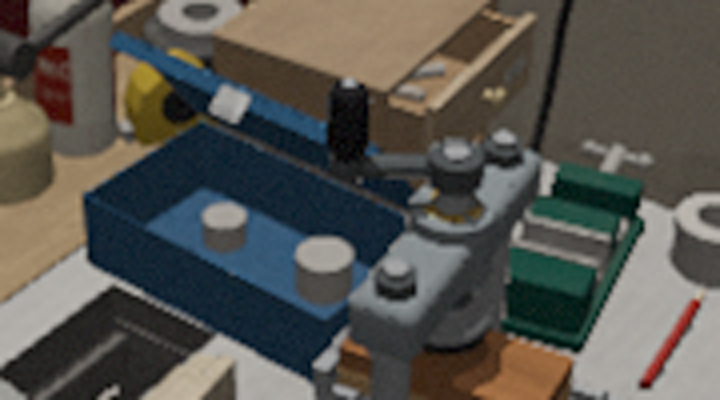

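View pics/t4.png

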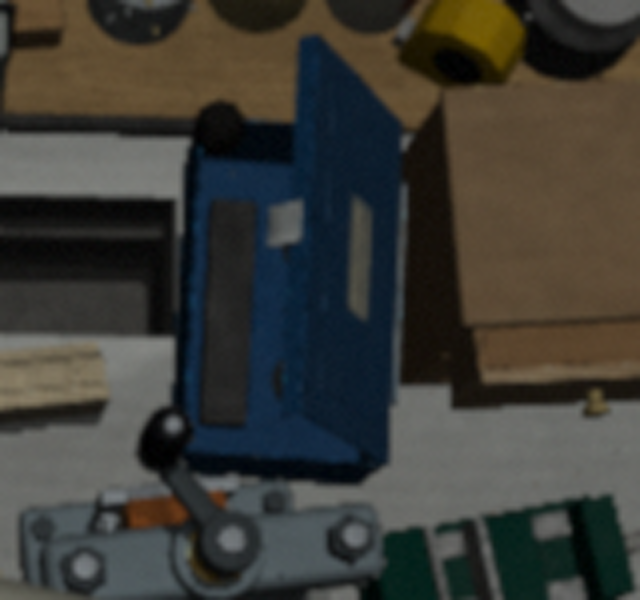

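View pics/s5.png

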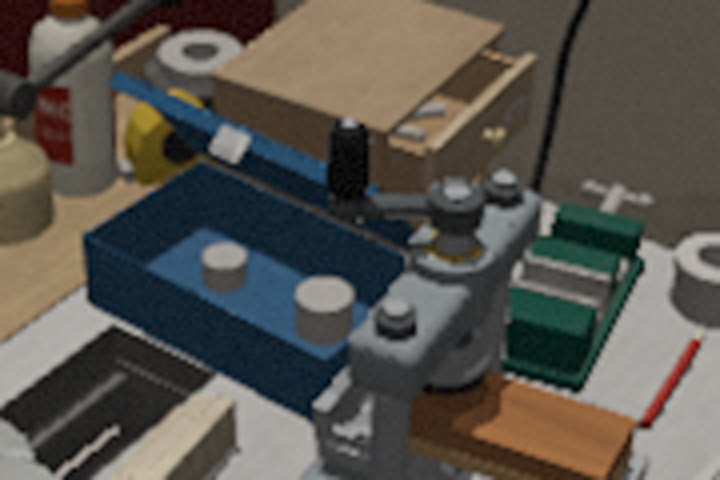

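Run:
```python
from h import *
print("far",tri((419.5,40.5),(268.7,89.5)))
for z in(.1,.14,.18):print(z,plane("top",(340+300/4,30+415/4),z),plane("top",(340+385/4,30+465/4),z), plane("top",(340+300/4,30+470/4),z))
g=[tri((340+172/4,30+425/4),(240+348/4,80+84/4))];print("griptop",g)
print("hub",tri((340+232/4,30+540/4),(240+456/4,80+150/4)))
print("rear edge blank",plane("top",(340+175/4,30+499/4),.081))
for z in (.194,.238,.26): print(z,proj("scene",[.6483,-.1961,z]),proj("top",[.6483,-.1961,z]))
```

```text
far [ 0.8988 -0.2934  0.1585]
0.1 [ 0.6985 -0.2968  0.1   ] [ 0.6694 -0.3465  0.1   ] [ 0.6655 -0.2966  0.1   ]
0.14 [ 0.6872 -0.287   0.14  ] [ 0.6594 -0.3346  0.14  ] [ 0.6557 -0.2868  0.14  ]
0.18 [ 0.676  -0.2772  0.18  ] [ 0.6494 -0.3226  0.18  ] [ 0.6459 -0.277   0.18  ]
griptop [array([ 0.6465, -0.195 ,  0.263 ])]
hub [ 0.5991 -0.2321  0.2215]
rear edge blank [ 0.6512 -0.2263  0.081 ]
0.194 [[325.7729 127.7831]] [[378.2255 144.1371]]
0.238 [[326.2813 110.7175]] [[381.5473 138.7447]]
0.26 [[326.5481 101.7607]] [[383.3494 135.8194]]
```

```bash
cat >> h.py <<'E'
A0=37.0; Z0=0.222; R=0.060; JY=127
def C(d,r=R): # d: degrees clockwise from start
    a=np.radians(A0-d); return [O[0]+r*np.cos(a),O[1]+r*np.sin(a),Z0-.012*d/360]
def ang(p): 
    d=np.array(p[:2])-O; return (A0-np.degrees(np.arctan2(d[1],d[0]))+90)%360-90, np.hypot(*d)
E
python3 - <<'E'
from h import *
rot=[0,90,JY]
for d in range(0,360,45):print(d,C(d),ik(C(d),rot))
p=C(0)
reach([p[0],p[1],.34],rot)
command_gripper(0.055,60)
move_linear([p[0],p[1],.275],rate=.15)
s=read_state();print(s["time_s"],s["q"],s["eef_pos"],s["contact_force"])
cv2.imwrite("pics/s6.png",cv2.resize(get_image("scene")[60:180,240:420,::-1],None,fx=4,fy=4,interpolation=2))
cv2.imwrite("pics/t6.png",cv2.resize(get_image("top")[80:200,320:480,::-1],None,fx=4,fy=4,interpolation=2))
E
```

```text
0 [np.float64(0.6479181306028375), np.float64(-0.1953910986108771), 0.222] [ -3.1232  27.4586   7.7624   0.     -70.3038 -49.8768]
45 [np.float64(0.6594160841244942), np.float64(-0.23985038605760395), 0.2205] [ -6.824   30.0053  11.827    0.     -71.8217 -46.176 ]
90 [np.float64(0.6361089013891229), np.float64(-0.2794181306028376), 0.219] [-10.4168  29.3587  10.5133   0.     -71.1546 -42.5832]
135 [np.float64(0.591649613942396), np.float64(-0.2909160841244942), 0.2175] [-12.1566  25.9039   4.5566   0.     -68.6527 -40.8434]
180 [np.float64(0.5520818693971624), np.float64(-0.2676089013891229), 0.216] [-10.7631  21.5363  -2.5828   0.     -65.881  -42.2369]
225 [np.float64(0.5405839158755058), np.float64(-0.22314961394239607), 0.2145] [ -6.5733  18.8525  -6.8592   0.     -64.2883 -46.4267]
270 [np.float64(0.563891098610877), np.float64(-0.18358186939716245), 0.213] [ -2.4008  19.7019  -5.8193   0.     -64.4788 -50.5992]
315 [np.float64(0.6083503860576039), np.float64(-0.17208391587550578), 0.2115] [ -1.1537  23.5159  -0.1609   0.     -66.3232 -51.8463]
11.1833 [ -3.1217  25.9096  12.8464   0.0519 -76.8757 -49.8767] [ 0.6484 -0.1957  0.2758] [ 0.0203 -0.4737  0.7525]
```

View pics/s6.png

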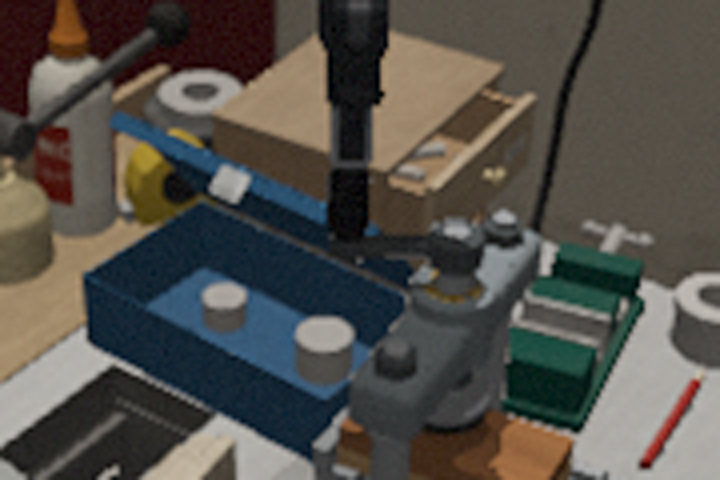

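View pics/t6.png

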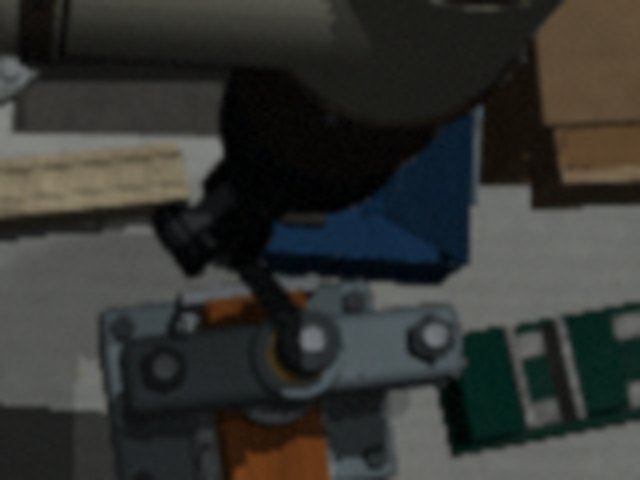

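Run:
```python
from h import *
p=C(0)
for z in(.25,.235,.222):
    move_linear([p[0],p[1],z],rate=.1); s=read_state();print(s["eef_pos"],s["contact_force"])
w=command_gripper(0.0,50)
wait(.2)
s=read_state();print(s["time_s"],s["eef_pos"],s["contact_force"],s["gripper_width"],ang(s["eef_pos"]))
cv2.imwrite("pics/s7.png",cv2.resize(get_image("scene")[60:180,240:420,::-1],None,fx=4,fy=4,interpolation=2))
```

```text
[ 0.648  -0.1955  0.2503] [ 0.1994 -0.1033  0.6275]
[ 0.6478 -0.1954  0.2349] [ 0.1951 -0.1877  0.9482]
[ 0.6477 -0.1954  0.2218] [ 0.5743 -0.1941 -0.443 ]
12.8583 [ 0.648  -0.1952  0.2228] [-2.0249  3.2342  5.2298] 0.022201300024611854 (np.float64(-0.14163501078941465), np.float64(0.06015987354610336))
```

View pics/s7.png

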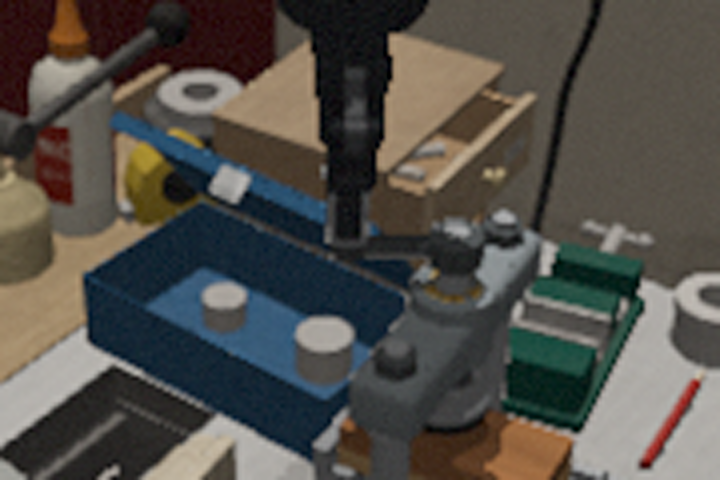

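```bash
sed -i 's/Z0=0.222/Z0=0.223/' h.py
cat >> h.py <<'E'
def step(d,rate=.04,n=3,r=R):
    move_linear(C(d,r),rate=rate)
    F=[];A=[];Rr=[]
    for i in range(n):
        if n>1: wait(.02)
        s=read_state();F.append(s["contact_force"]);a,rr=ang(s["eef_pos"]);A.append(a);Rr.append(rr)
    F=np.mean(F,0);a=np.radians(A0-np.mean(A));t=np.array([np.sin(a),-np.cos(a)]);u=np.array([np.cos(a),np.sin(a)])
    print("cmd %6.1f ang %6.1f r %.4f z %.4f  Ftan %5.2f Frad %5.2f Fz %5.2f  T %.2f  Mz %.2f w %.4f"%(d,np.mean(A),np.mean(Rr),s["eef_pos"][2],-F[:2]@t,F[:2]@u,F[2],s["time_s"],s["torque"][2],s["gripper_width"]))
    return np.mean(A),-F[:2]@t
E
python3 - <<'E'
from h import *
for d in range(10,121,10): step(d)
E
```

```text
cmd   10.0 ang    8.8 r 0.0602 z 0.2226  Ftan  5.49 Frad  0.21 Fz  4.20  T 13.37  Mz 0.00 w 0.0222
cmd   20.0 ang   18.7 r 0.0603 z 0.2222  Ftan  5.98 Frad  0.07 Fz  5.06  T 13.82  Mz 0.01 w 0.0226
cmd   30.0 ang   28.6 r 0.0603 z 0.2219  Ftan  6.51 Frad -0.72 Fz  3.94  T 14.28  Mz 0.02 w 0.0227
cmd   40.0 ang   38.4 r 0.0604 z 0.2216  Ftan  6.83 Frad -0.63 Fz  3.52  T 14.74  Mz 0.03 w 0.0228
cmd   50.0 ang   48.1 r 0.0605 z 0.2213  Ftan  6.62 Frad -1.15 Fz  3.36  T 15.20  Mz -0.04 w 0.0224
cmd   60.0 ang   57.8 r 0.0605 z 0.2210  Ftan  6.72 Frad -1.28 Fz  3.61  T 15.66  Mz -0.05 w 0.0224
cmd   70.0 ang   67.6 r 0.0605 z 0.2206  Ftan  6.86 Frad -1.24 Fz  2.91  T 16.12  Mz -0.02 w 0.0226
cmd   80.0 ang   77.3 r 0.0606 z 0.2203  Ftan  7.02 Frad -1.24 Fz  2.34  T 16.57  Mz 0.00 w 0.0222
cmd   90.0 ang   87.0 r 0.0605 z 0.2200  Ftan  6.61 Frad -0.95 Fz  1.53  T 17.03  Mz 0.03 w 0.0225
cmd  100.0 ang   96.8 r 0.0605 z 0.2197  Ftan  7.48 Frad -0.65 Fz  1.48  T 17.49  Mz -0.00 w 0.0228
cmd  110.0 ang  106.6 r 0.0605 z 0.2194  Ftan  6.77 Frad -0.60 Fz  0.31  T 17.95  Mz -0.02 w 0.0224
cmd  120.0 ang  116.5 r 0.0604 z 0.2191  Ftan  7.01 Frad -0.28 Fz  0.04  T 18.41  Mz 0.01 w 0.0228
```

Run:
```python
from h import *
h=[];hi=0
for d in range(130,600,10):
    a,f=step(d)
    if len(h)>=4 and f>np.median(h)+1.5: hi+=1
    else: hi=0; h.append(f)
    h=h[-8:]
    if hi==2: break
print(np.median(h))
```

```text
cmd  130.0 ang  126.5 r 0.0603 z 0.2187  Ftan  7.57 Frad  0.56 Fz -0.42  T 18.87  Mz 0.06 w 0.0226
cmd  140.0 ang  136.6 r 0.0602 z 0.2184  Ftan  7.33 Frad  0.13 Fz -1.09  T 19.32  Mz 0.03 w 0.0223
cmd  150.0 ang  146.7 r 0.0601 z 0.2181  Ftan  6.49 Frad  0.30 Fz -1.73  T 19.78  Mz -0.03 w 0.0223
cmd  160.0 ang  156.9 r 0.0600 z 0.2177  Ftan  6.98 Frad  1.04 Fz -1.28  T 20.24  Mz 0.02 w 0.0225
cmd  170.0 ang  167.1 r 0.0599 z 0.2174  Ftan  6.61 Frad  0.85 Fz -1.70  T 20.70  Mz 0.01 w 0.0227
cmd  180.0 ang  177.3 r 0.0598 z 0.2170  Ftan  6.91 Frad  1.02 Fz -1.69  T 21.16  Mz 0.03 w 0.0224
cmd  190.0 ang  187.5 r 0.0598 z 0.2167  Ftan  6.56 Frad  0.82 Fz -1.28  T 21.62  Mz 0.02 w 0.0224
cmd  200.0 ang  197.6 r 0.0597 z 0.2163  Ftan  6.89 Frad  0.52 Fz -0.59  T 22.07  Mz -0.03 w 0.0227
cmd  210.0 ang  207.7 r 0.0596 z 0.2160  Ftan  6.54 Frad  0.07 Fz -0.28  T 22.53  Mz -0.02 w 0.0223
cmd  220.0 ang  217.8 r 0.0596 z 0.2156  Ftan  6.47 Frad -0.51 Fz -0.18  T 22.99  Mz 0.00 w 0.0221
cmd  230.0 ang  227.8 r 0.0595 z 0.2153  Ftan  6.45 Frad -0.66 Fz  0.15  T 23.45  Mz 0.06 w 0.0223
cmd  240
[... 1798 characters left out ...]
g   57.9 r 0.0605 z 0.2090  Ftan  6.55 Frad -1.46 Fz  3.55  T 32.16  Mz -0.01 w 0.0226
cmd  430.0 ang   67.6 r 0.0605 z 0.2087  Ftan  6.92 Frad -1.60 Fz  2.87  T 32.62  Mz -0.01 w 0.0225
cmd  440.0 ang   77.3 r 0.0606 z 0.2083  Ftan  6.88 Frad -0.94 Fz  2.02  T 33.08  Mz -0.00 w 0.0224
cmd  450.0 ang   87.0 r 0.0605 z 0.2080  Ftan  6.94 Frad -0.99 Fz  1.35  T 33.53  Mz 0.01 w 0.0225
cmd  460.0 ang   96.8 r 0.0605 z 0.2077  Ftan  6.58 Frad -1.23 Fz  1.14  T 33.99  Mz 0.00 w 0.0224
cmd  470.0 ang  105.5 r 0.0605 z 0.2076  Ftan  9.77 Frad -1.23 Fz  0.54  T 34.45  Mz 0.02 w 0.0222
cmd  480.0 ang  114.9 r 0.0604 z 0.2072  Ftan 10.57 Frad  0.21 Fz -1.23  T 34.91  Mz 0.02 w 0.0225
6.575235337861296
```

Run:
```python
from h import *
for d in range(490,541,10): a,f=step(d)
tgt=189.0
cmd=540
for k in range(4):
    e=tgt-a
    print("err",e)
    if e<.4: break
    cmd+=e; a,f=step(cmd,rate=.02,n=5)
cv2.imwrite("pics/s8.png",cv2.resize(get_image("scene")[60:180,240:420,::-1],None,fx=4,fy=4,interpolation=2))
```

```text
cmd  490.0 ang  124.8 r 0.0603 z 0.2069  Ftan 11.06 Frad  0.56 Fz -1.87  T 35.37  Mz 0.05 w 0.0222
cmd  500.0 ang  134.7 r 0.0602 z 0.2066  Ftan 11.49 Frad  1.33 Fz -2.94  T 35.83  Mz 0.08 w 0.0223
cmd  510.0 ang  144.8 r 0.0601 z 0.2063  Ftan 11.71 Frad  1.47 Fz -3.58  T 36.28  Mz -0.01 w 0.0226
cmd  520.0 ang  155.0 r 0.0600 z 0.2060  Ftan 12.20 Frad  1.85 Fz -3.63  T 36.74  Mz -0.03 w 0.0225
cmd  530.0 ang  165.3 r 0.0599 z 0.2056  Ftan 11.92 Frad  2.55 Fz -3.99  T 37.20  Mz 0.03 w 0.0225
cmd  540.0 ang  175.5 r 0.0598 z 0.2053  Ftan 11.76 Frad  2.27 Fz -3.89  T 37.66  Mz 0.01 w 0.0222
err 13.508585614567295
cmd  553.5 ang  188.9 r 0.0597 z 0.2048  Ftan 13.59 Frad  1.88 Fz -3.76  T 38.60  Mz 0.05 w 0.0222
err 0.13521066680382887
```

View pics/s8.png

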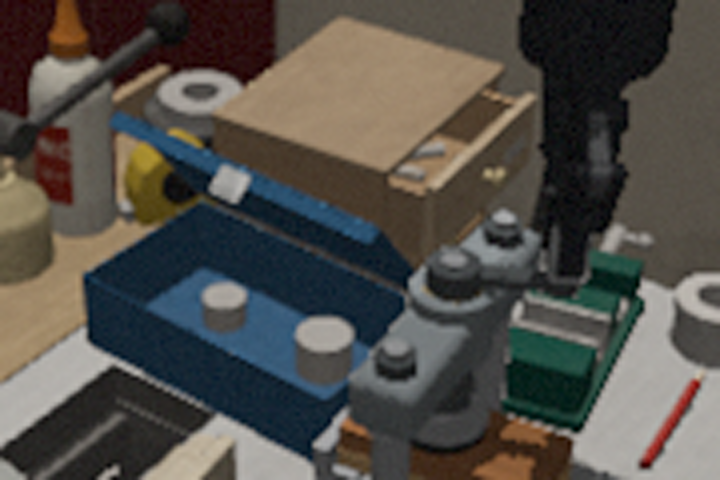

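Run:
```python
from h import *
a,f=step(549.3,rate=.02,n=5)
command_gripper(0.055,50); wait(.2)
s=read_state();print(s["time_s"],s["eef_pos"],s["contact_force"],s["gripper_width"],ang(s["eef_pos"]))
p=s["eef_pos"]
move_linear([p[0],p[1],.30],rate=.1)
move_linear([p[0]-.12,p[1]-.15,.34],rate=.3)
s=read_state();print(s["time_s"],s["eef_pos"],s["contact_force"])
cv2.imwrite("pics/s9.png",cv2.resize(get_image("scene")[60:260,200:460,::-1],None,fx=3,fy=3,interpolation=2))
cv2.imwrite("pics/t9.png",cv2.resize(get_image("top")[60:260,250:490,::-1],None,fx=3,fy=3,interpolation=2))
```

```text
cmd  549.3 ang  188.6 r 0.0598 z 0.2048  Ftan  3.67 Frad -0.12 Fz  0.51  T 39.10  Mz 0.02 w 0.0225
39.7167 [ 0.5468 -0.2593  0.2047] [-0.4263  0.1393  0.7637] 0.055064622996936104 (np.float64(189.40075469181397), np.float64(0.05999614180164836))
41.6167 [ 0.427  -0.4087  0.3392] [-0.5927 -0.1118  0.1149]
```

View pics/s9.png

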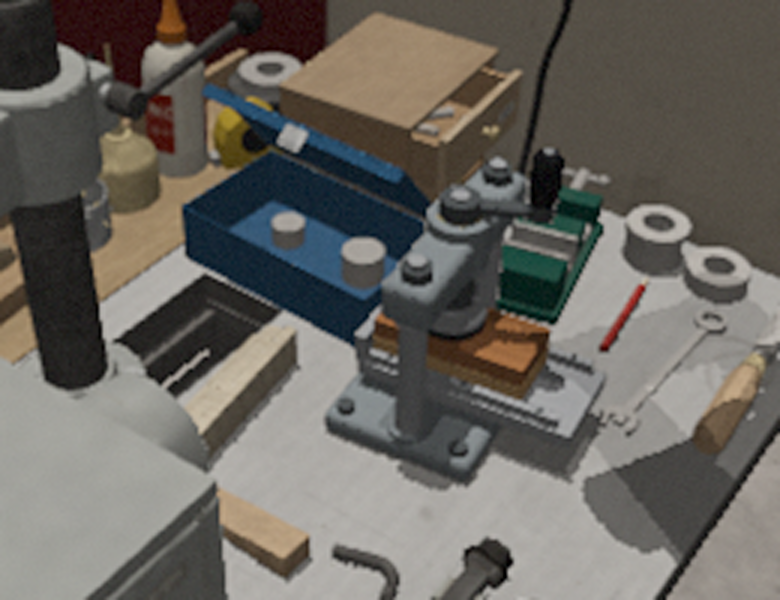

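View pics/t9.png

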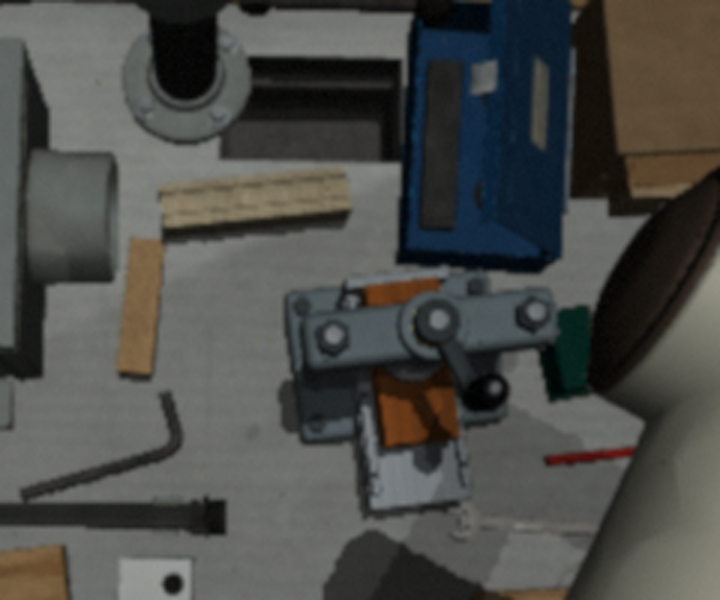

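Run:
```python
from h import *
g=tri(T(491,387),S(549,150));print(g,ang(g))
for p in((384,447),(458,438)):print(Pr(plane("top",T(*p),.081)))
for p in((523,377),(549,339)):print(Pr(plane("scene",S(*p),.081)))
for p in((365,284),(440,277)):print(Pr(plane("top",T(*p),.081)))
```

```text
[ 0.5464 -0.2567  0.2492] (np.float64(191.8053401162373), np.float64(0.05918385412998601))
[-0.075   0.0297  0.081 ]
[-0.0747 -0.0291  0.081 ]
[-0.0769  0.0317  0.081 ]
[-0.0776 -0.0199  0.081 ]
[0.0558 0.0277 0.081 ]
[ 0.0545 -0.0325  0.081 ]
```

Run:
```python
from cell import *
hand_in()
```

```text
the job is handed in; nothing more can be done
```

The blank is home against the back stop and the press is wound down a quarter turn past first contact. The crank is released, the arm is clear, and the job was handed in at about 42 s.

- **Blank:** I slid it back until it stopped dead with about 11 N on the fingers. In the last top picture its front end sits at press x ≈ -75 mm and its rear at ≈ +55 mm, which matches home. The scene camera puts the front face 2–3 mm further forward (-77 mm), which is about what the calibration allows.
- **Crank:** I carried it round clockwise about 1.5 turns in total. The force at the grip was a steady 6.6 N, somewhat below the 9 N given. It rose by 3.2 N between 457° and 465.5° of winding; I took contact as 458.5° or so.
- **Quarter turn:** I stopped at about 549°, roughly 90° past that contact. The force climbed to 13.6 N over that stretch. I took the load off the grip before opening the fingers, and the crank stayed put. The last pictures put the grip about 2–3° further round than the arm's own reading, again near the limit of the picture measurement.
- **Tools:** The bystanders in view (wedge, hex key, setting block, offcut) look unmoved in the last pictures.

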